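# Clamp a rack of blood tubes on the bench shaker

## Robot

A 7-joint arm with a two-finger parallel gripper is mounted at the origin on a cart in front of the work surface, level with it; the furniture and walls round the work are solid. World frame = base frame: x ahead of the robot, y to its left, z up, the work surface at z = 0. Lengths are in m, angles in degrees, forces in N, time in s.
With the tool pointing down it reaches from about 0.425 to 0.875 m from the base axis. Payload 8.4 kg.
Tool frame: the origin (TCP) lies at the very end of the fingers, on their centre line; the grasp point (between the pads) lies 19 mm behind it; y points along the fingers, x is the direction in which the jaws open and shut, and the axes are right-handed (so a half turn about y gives the same grasp; the last joint's range is limited). The gripper opens to 87 mm and grips with 3 to 60 N. Pads are 19 mm wide; open, the fingers measure 117 mm over their backs; the gripper's body (75 mm by 190 mm) begins 51 mm behind the grasp point.
Start: joints at [70.921, 19.091, 2.286, 83.961, -0.768, 76.965, -3.352], TCP at [0.151, -0.632, 0.223] pointing down, gripper open.
Joint ranges: [-147.57, 147.57], [-21.85, 119.76], [-74.77, 79.35], [14.55, 137.4], [-85.83, 265.84], [4.83, 119.75], [-152.11, 152.11]. Speed limits (degrees/s): [127.2, 127.2, 159.86, 159.86, 180, 180, 180].

## Interface

Orientations are given as [roll, pitch, yaw] about the fixed x, y, z axes, in that order (R = Rz(yaw) Ry(pitch) Rx(roll)).
In Python, from plant import status, read_camera, ctrl, models gives the robot as it stands.
- The arm moves only by the tool jog_arm, never from a script. Its arguments are lists of equal length, an entry for each row: "dp": the shift along the world's x, y, z in mm, a list of three; "turn": the turn, a rotation vector about the world's x, y, z in degrees, a list of three; "fingers": the opening, from -1 (shut) to 1 (fully open). A call has 1 to 10 rows; each row shifts and turns the commanded pose from where the row before left it; what a row does not reach is not made up. A row lasts 1/12 s, in which the tool goes at most 41.7 mm and 7.16 degrees, less where a joint would pass 70% of its speed; a pose out of reach is approached as far as the arm can. A call is refused whole if a number of a shift passes 41.7 or a number of a turn 7.16, either way. A call with a gripper value outside its range is refused whole. The fingers move at their own pace and stop on an object; the grip force is fixed at half the most. Time passes only in rows, so rows that do not move let the fingers close. It gives the time, the measured TCP pose, the force and the opening at its end, in the units of the state.
- status.state(): the state, without advancing time (a new reading comes with each control period).
- read_camera(name): name is "side" or "top" or "wrist"; returns a dict with "color" (400x640x3 uint8, red, green, blue), "K" (3x3 intrinsics, pixels), "cam_to_world" (4x4, takes a point from camera to world coordinates); the wrist camera has in their place "hand_eye" (4x4, takes a point from camera to tool coordinates, whose origin is the TCP and whose axes are the tool frame's). Camera axes: x right, y down, z forward; pixel columns grow to the right and rows downward; lengths in m; the calibration is good to about 2 mm. A picture is of the moment at which its call begins: read the wrist's pose just before it. There is no depth.
- ctrl.sign_off(): hands the job in, once; it reports no verdict.
Trained networks look in a picture, given as the dict that the camera call returned (one of the last four; its "shot" number tells which), for a name from the list of things; names that differ only in an ending like _2 or _b are one class to them, and where a whole thing is asked for, a point or a joint stands for the part that bears it (a point fixed in the world has none). Each returns a list of dicts, best first, with "p" (0 to 1); they miss things now and then, are a little off and sometimes report something else, mostly with a low value. They report only what shows in the picture. A call takes as long as a camera call.
- models.search_frame(picture, label): "rect" ([left, top, width, height] in pixels, round what is visible of it).
The state is a dict: "time": time; "joint_pos": joint angles; "joint_vel": joint speeds; "effort": joint torques, N m; "position": TCP position; "tcp_rot": TCP orientation; "force": force on the tool from outside, world axes, zero at the start; "moment": the same for the moment, N m; "width": finger opening in m.
Only numpy, scipy, OpenCV 4.12 (cv2) and the standard library are available. Lean on these libraries where they do the work, as an engineer would, in place of code of your own. Each camera call takes 0.05 s, during which the arm holds its last target. There are 200 camera calls.

## Task

Get the rack of blood tubes ready for mixing: squeeze the orange spring button of the shaker's clamp bar and slide the bar out to make room, stand the rack upright on the platform with one end between the corner guides of the fixed stop, then squeeze the button again and slide the bar up to the rack, letting the button pop fully out in the hole that just traps the rack against the stop. Do not tip or drop the rack, and leave the petri dish, the dropper bottle and the timer where they are.

Things in the scene. Friction and masses are not known exactly. Their poses are not given: they have to be found in the camera images.
- shaker: pale bench shaker, fixed; origin: centre of its underside on the worktop; x points away from its front panel (dials face -x), y along its length, z up. Aluminium platform 200 x 310 mm; its dark mat, where the rack stands, is 76 mm above the origin. Square 14 mm tube along y at x = -82 mm with 5 holes, rod at x = +82 mm: tops 37 mm above the mat, end brackets at y = +-148 mm, 44 mm above it
- stop_face (a point): centre of the foot of the fixed stop's rubber face, on the mat: shaker x = 0, y = +125 mm, z = 76 mm; the face looks to shaker -y; the stop is 38 mm high. Two corner guides, 22 mm high, leave 70 mm between them (shaker x = -35 to +35 mm) and reach 28 mm along -y from the face, then widen as a lead-in for 12 mm more
- rack_seat (a point): point on the mat below the centre of a rightly clamped rack: shaker x = 0, y = +49 mm, z = 76 mm
- clamp_bar (a joint): how far the clamp bar is slid out (m), growing away from the stop, along shaker -y. Gap between stop and bar = 112 mm + this. Holes at 0 (start), 0.020, 0.040, 0.060, 0.080, play 1 mm each way; end stop 0.0815. The hole at 0.040 (gap 152 mm) just traps the rack. Sliding takes about 3 N; a rack set askew jams it. The bar stands 10 to 44 mm above the mat and can push the rack along
- release_button (a joint): how far the orange button is pressed in (m): 0 popped out, its tooth in a hole, bar locked; 0.008 home; beyond 0.0065 the bar slides free. Spring 3 N at first, 8 N at home. Let go between holes it rests at about 0.0055 and pops out when a hole comes up; let go within about 2 mm of a hole it pulls the bar in and pops out
- clamp_grip (a point): where to squeeze: in the middle of the blue sleeve at the front end of the bar, between its back face and the pressed button, 32 mm above the mat; moves with the bar; axes as the shaker's. The bar's face to the rack lies 45 mm from it along shaker +y. Sleeve: 33 mm thick (shaker x), 58 mm long outside the bar (y), 8 to 52 mm above the mat
- button_face (a point): middle of the orange button's front face, which looks to shaker -x; the button is 26 mm long (y), 20 mm high, and stands 11 mm proud of the sleeve, 3 mm when pressed home (push along shaker +x). Squeezed with one finger here and one on the sleeve's back face, the grasp is 44 mm wide at first, 36 mm at home
- rack_center (a point): centre of the blue tube rack, 33 mm above its underside; 62 mm wide (its x), 148 mm long (its y), 66 mm high, about 0.3 kg, with a full end cheek at each end. Grip it across at mid length by its upper plate: 54 mm wide, 52 to 55 mm above the underside. Four capped tubes, stuck fast within 20 mm of the middle, rise to 89 mm. Either end may go to the stop
- petri_center (a point): centre of a closed petri dish, 62 mm across, 16 mm high; a bystander
- dropper_center (a point): centre of a dropper bottle with a blue cap, 27 mm across, 63 mm high; a bystander
- timer_center (a point): centre of a white timer with three keys, 66 x 58 x 20 mm; a bystander

How it is judged:
By the outcome, as a careful person would: the job done as asked, in the order asked, and still so for the second after the job is handed in, with the robot touching nothing.
It also fails if it takes over 69 s, if anything falls off the work surface, if the arm or the gripper's body presses on something with over 40 N, if the wrist force passes 120 N, or if a joint passes its speed limit or range.

## Working session

There is one attempt and no reset: what is moved stays moved. The work goes in short steps, Python scripts to look and compute and a tool call to move; the robot and the scene stay as the last step left them, time stands still between calls to the robot, and variables do not carry over. Pictures are saved under pics/ and viewed, about 8 in all and at most 12, crops included, and the job is handed in when it is done.

Besides the shell and the picture viewer there is one more tool, called in YAML: its name, and indented under it one key for each argument. jog_arm: Moves the arm, as the interface text tells. Its arguments: {"type":"object","properties":{"dp":{"type":"array"},"turn":{"type":"array"},"fingers":{"type":"array"}},"required":["dp","turn","fingers"]}

```bash
mkdir -p pics; cat > h.py <<'E'
import numpy as np, cv2, json
from plant import status, read_camera, ctrl, models
from scipy.spatial.transform import Rotation as R
np.set_printoptions(precision=4,suppress=True)
def save(p,n): cv2.imwrite(f'pics/{n}.png',p['color'][:,:,::-1])
def ray(p,uv,z,T=None):
    T=p['cam_to_world'] if T is None else T
    T=np.array(T);d=T[:3,:3]@np.linalg.inv(p['K'])@[uv[0],uv[1],1.]
    o=T[:3,3];return o+d*(z-o[2])/d[2]
def proj(p,X,T=None):
    T=p['cam_to_world'] if T is None else T
    c=np.linalg.inv(np.array(T))@np.append(X,1);q=np.array(p['K'])@c[:3];return q[:2]/q[2]
def wristT(p,s):
    T=np.eye(4);T[:3,:3]=R.from_euler('xyz',s['tcp_rot'],degrees=True).as_matrix();T[:3,3]=s['position'];return T@np.array(p['hand_eye'])
E
python3 - <<'E'
from h import *
s=status.state();print(s)
for n in ['top','side']:
    p=read_camera(n);save(p,n+'0');print(n,p['K'],p['cam_to_world'])
    for l in ['shaker','rack_center','release_button','clamp_grip','petri_center','dropper_center','timer_center']:
        r=models.search_frame(p,l);print(l,[(np.round(x['rect'],0),round(x['p'],2)) for x in r[:2]])
E
```

```text
{'time': 0.0, 'joint_pos': array([70.9192, 19.131 ,  2.283 , 84.0127, -0.7685, 76.9653, -3.3516]), 'joint_vel': array([ 0.0339,  0.0936,  0.0216,  0.0817,  0.0156,  0.1241, -0.0555]), 'effort': array([  0.0003, -65.6349,   1.335 , -40.3791,  -0.0601,   0.0447,
         0.0002]), 'position': array([ 0.1505, -0.6318,  0.2217]), 'tcp_rot': array([-90.0051,   0.0938, -76.6025]), 'force': array([0.2255, 0.4555, 0.2844]), 'moment': array([ 0.0442, -0.0505, -0.0065]), 'width': 0.0869405860054689}
top [[445.5531   0.     321.4257]
 [  0.     445.5531 198.3936]
 [  0.       0.       1.    ]] [[-0.0112 -0.9943  0.1057  0.3868]
 [-0.9996  0.0083 -0.0276 -0.0441]
 [ 0.0265 -0.106  -0.994   1.3272]
 [ 0.      0.      0.      1.    ]]
shaker [(array([174., 125., 128.,  93.]), 0.7)]
rack_center [(array([365., 187.,  56.,  34.]), 0.8)]
release_button []
clamp_grip [(array([228., 137.,  38.,  73.]), 0.71)]
petri_center [(array([307., 228.,  28.,  22.]), 0.64)]
dropper_center [(array([440., 207.,  14.,   6.]), 0.48)]
timer_center [(array([255., 204.,   7.,   3.]), 0.47)]
side [[414.84     0.     320.9698]
 [  0.     414.84   206.6272]
 [  0.       0.       1.    ]] [[ 0.9995 -0.0182  0.026   0.4738]
 [-0.0317 -0.5249  0.8506 -1.0586]
 [-0.0018 -0.851  -0.5252  0.7173]
 [ 0.      0.      0.      1.    ]]
shaker [(array([309., 149.,  83.,  74.]), 0.83)]
rack_center [(array([305., 252.,  43.,  64.]), 0.65)]
release_button []
clamp_grip [(array([317., 167.,  36.,  19.]), 0.58)]
petri_center [(array([275., 228.,  25.,  23.]), 0.53)]
dropper_center [(array([314., 317.,  11.,  28.]), 0.56)]
timer_center [(array([275., 165.,  21.,  16.]), 0.49)]
```

```bash
python3 - <<'E'
import cv2,numpy as np
a=cv2.imread('pics/top0.png')[90:290,150:470];b=cv2.imread('pics/side0.png')[130:370,200:440]
cv2.imwrite('pics/c0.png',cv2.resize(a,None,fx=2.5,fy=2.5,interpolation=cv2.INTER_CUBIC))
cv2.imwrite('pics/c1.png',cv2.resize(b,None,fx=2.5,fy=2.5,interpolation=cv2.INTER_CUBIC))
E
```

```text
(no output)
```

View pics/c0.png

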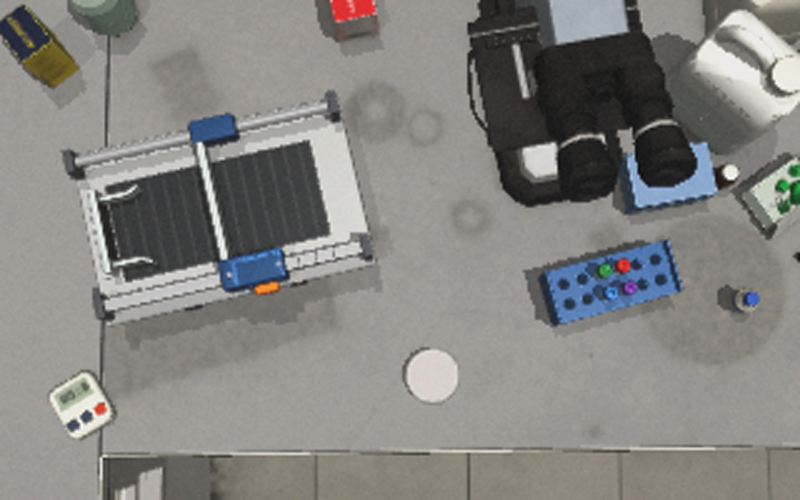

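View pics/c1.png

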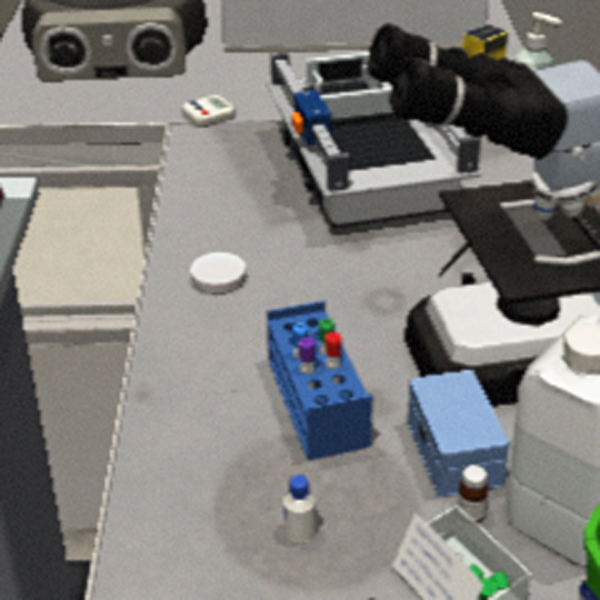

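The top view shows the shaker on the left with its stop at the left (+y) end. The bar is at mid platform, its blue sleeve at crop (253,268) and the orange button at (266,287). The rack is upright at crop (610,283), with the petri dish at (431,375), dropper at (747,299) and timer at (82,405). The side view agrees.

```bash
cat > m.py <<'E'
from h import *
p=read_camera('top');f=lambda u,v:(u/2.5+150,v/2.5+90)
B=np.array([ray(p,f(*q),.12)[:2] for q in [(72,163),(333,106),(102,303),(363,245)]])
L=np.array([[.082,.148],[.082,-.148],[-.082,.148],[-.082,-.148]])
def fit(L,B):
    a=L-L.mean(0);b=B-B.mean(0);th=np.arctan2((a[:,0]*b[:,1]-a[:,1]*b[:,0]).sum(),(a*b).sum());c,s=np.cos(th),np.sin(th)
    M=np.array([[c,-s],[s,c]]);t=B.mean(0)-M@L.mean(0);return np.degrees(th),t,B-(L@M.T+t)
print(fit(L,B))
C=np.array([ray(p,f(*q),.066)[:2] for q in [(540,272),(665,242),(682,290),(555,325)]]);print(C)
print(fit(np.array([[.031,.074],[.031,-.074],[-.031,-.074],[-.031,.074]]),C))
print('petri',ray(p,f(431,375),.016),'drop',ray(p,f(750,299),.063),'timer',ray(p,f(82,405),.02))
print('button',ray(p,f(266,287),.108),'sleeve',ray(p,f(253,268),.128))
print('scope',[ray(p,f(*q),.25) for q in [(580,205),(670,180),(500,190)]])
E
python3 m.py
```

```text
(np.float64(12.309507165121975), array([0.591 , 0.1513]), array([[-0.0026, -0.0028],
       [-0.0033,  0.0018],
       [ 0.004 , -0.0033],
       [ 0.0018,  0.0044]]))
[[ 0.5186 -0.2064]
 [ 0.5521 -0.3512]
 [ 0.4965 -0.3689]
 [ 0.4579 -0.2222]]
(np.float64(14.202960972227595), array([ 0.5063, -0.2872]), array([[ 0.0004,  0.0014],
       [-0.0024,  0.0001],
       [ 0.0022, -0.0024],
       [-0.0002,  0.0009]]))
petri [ 0.4035 -0.082   0.016 ] drop [ 0.4857 -0.4479  0.063 ] timer [0.3733 0.3222 0.02  ]
button [0.5002 0.1003 0.108 ] sleeve [0.5191 0.112  0.128 ]
scope [array([ 0.5652, -0.2236,  0.25  ]), array([ 0.5896, -0.3135,  0.25  ]), array([ 0.5807, -0.1451,  0.25  ])]
```

```bash
python3 - <<'E'
from h import *
t=read_camera('top');s=read_camera('side')
ft=lambda q:(q[0]/2.5+150,q[1]/2.5+90);fs=lambda q:(q[0]/2.5+200,q[1]/2.5+130)
def P(p): return np.array(p['K'])@np.linalg.inv(p['cam_to_world'])[:3]
for n,a,b in [('box1',(628,207),(410,380)),('box2',(717,190),(450,465)),('eyeL',(587,180),(388,50)),('eyeR',(668,155),(413,90)),('rackcapred',(624,266),(333,340)),('purple',(629,288),(307,347)),('bracket-y-x',(363,245),(338,160)),('bracket-y+x',(333,106),(467,140))]:
    X=cv2.triangulatePoints(P(t),P(s),np.array(ft(a),float),np.array(fs(b),float)).ravel();X=X[:3]/X[3]
    print(n,X,np.linalg.norm(proj(t,X)-ft(a)))
E
```

```text
box1 [ 0.5977 -0.3144  0.0441] 0.3633570755012215
box2 [ 0.6187 -0.4211  0.0414] 0.7056382394757944
eyeL [ 0.5741 -0.2153  0.3419] 0.5757185818925692
eyeR [ 0.5924 -0.2898  0.3398] 1.4305524258990696
rackcapred [ 0.5241 -0.2996  0.083 ] 0.45675835725194275
purple [ 0.4994 -0.3051  0.0799] 0.4457291225140306
bracket-y-x [ 0.5466 -0.0061  0.1099] 0.3815073932815966
bracket-y+x [0.7025 0.0261 0.1156] 0.703930818462591
```

View pics/side0.png

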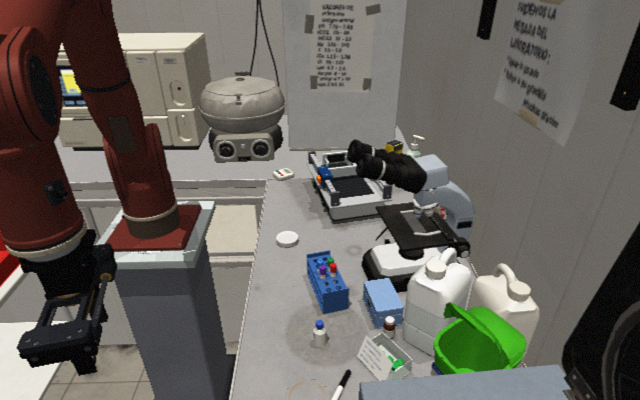

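The full side view shows the arm parked over the left side. The microscope eyepieces overhang near the rack at about z 0.34, so I'll swing at a small radius.

```bash
python3 - <<'E'
from h import *
n=18
az=np.radians(np.linspace(-76.6,11.2,n+1));r=np.interp(np.arange(n+1),[0,6,13,n],[.649,.47,.46,.528])
P=np.c_[r*np.cos(az),r*np.sin(az)];d=np.round(np.diff(P,axis=0)*1000).astype(int)
print(d.tolist(),np.abs(d).max())
p=read_camera('side')
for z in [.222,.24,.3,.35,.4,.45,.5]: print(z,proj(p,[.1505,-.632,z]))
E
```

```text
[[44, 43], [38, 46], [31, 48], [25, 49], [18, 50], [12, 49], [27, 29], [25, 31], [22, 33], [19, 35], [16, 36], [12, 37], [9, 38], [21, 36], [18, 39], [14, 42], [11, 44], [7, 46]] 50
0.222 [ 94.3277 343.985 ]
0.24 [ 90.7643 335.6301]
0.3 [ 78.0383 305.7914]
0.35 [ 66.3138 278.3011]
0.4 [ 53.4076 248.04  ]
0.45 [ 39.1315 214.5669]
0.5 [ 23.2552 177.3417]
```

```bash
python3 - <<'E'
from h import *
n=30
az=np.radians(np.linspace(-76.6,11.2,n+1));r=np.interp(np.arange(n+1),[0,12,22,n],[.649,.47,.46,.528])
P=np.c_[r*np.cos(az),r*np.sin(az)];d=np.diff(np.round(P*1000),axis=0).astype(int)
print(d.tolist(),np.linalg.norm(d,axis=1).max(),d.sum(0))
E
```

```text
[[28, 22], [26, 24], [24, 25], [22, 26], [20, 27], [18, 27], [16, 28], [13, 28], [12, 28], [10, 28], [7, 29], [6, 28], [15, 19], [13, 19], [13, 21], [11, 21], [11, 21], [9, 22], [8, 22], [7, 23], [6, 23], [5, 23], [12, 21], [12, 23], [11, 24], [9, 25], [8, 25], [7, 27], [5, 27], [4, 28]] 35.608987629529715 [368 734]
```

jog_arm:
  dp:
    - [28, 22, 1]
    - [26, 24, 1]
    - [24, 25, 1]
    - [22, 26, 1]
    - [20, 27, 1]
    - [18, 27, 1]
    - [16, 28, 1]
    - [13, 28, 1]
    - [12, 28, 1]
    - [10, 28, 1]
  turn:
    - [0, 0, 2.96]
    - [0, 0, 2.96]
    - [0, 0, 2.96]
    - [0, 0, 2.96]
    - [0, 0, 2.96]
    - [0, 0, 2.96]
    - [0, 0, 2.96]
    - [0, 0, 2.96]
    - [0, 0, 2.96]
    - [0, 0, 2.96]
  fingers: [1, 1, 1, 1, 1, 1, 1, 1, 1, 1]

```text
time: 1.83
position: [0.3403, -0.3677, 0.2327]
tcp_rot: [-90.0, -0.0, -46.8]
force: [-0.2, -0.8, 0.1]
width: 0.087
```

jog_arm:
  dp:
    - [7, 29, 0]
    - [6, 28, 0]
    - [15, 19, 0]
    - [13, 19, 0]
    - [13, 21, 0]
    - [11, 21, 0]
    - [11, 21, 0]
    - [9, 22, 0]
    - [8, 22, 0]
    - [7, 23, 0]
  turn:
    - [0, 0, 2.96]
    - [0, 0, 2.96]
    - [0, 0, 2.96]
    - [0, 0, 2.96]
    - [0, 0, 2.96]
    - [0, 0, 2.96]
    - [0, 0, 2.96]
    - [0, 0, 2.96]
    - [0, 0, 2.96]
    - [0, 0, 2.96]
  fingers: [1, 1, 1, 1, 1, 1, 1, 1, 1, 1]

```text
time: 2.67
position: [0.4403, -0.1429, 0.2326]
tcp_rot: [-90.0, -0.0, -17.2]
force: [-0.4, -0.0, 0.1]
width: 0.0874
```

jog_arm:
  dp:
    - [6, 23, 0]
    - [5, 23, 0]
    - [12, 21, 0]
    - [12, 23, 0]
    - [11, 24, 0]
    - [9, 25, 0]
    - [8, 25, 0]
    - [7, 27, 0]
    - [5, 27, 0]
    - [4, 28, 0]
    - [0, 0, 0]
  turn:
    - [0, 0, 2.96]
    - [0, 0, 2.96]
    - [0, 0, 2.96]
    - [0, 0, 2.96]
    - [0, 0, 2.96]
    - [0, 0, 2.96]
    - [0, 0, 2.96]
    - [0, 0, 2.96]
    - [0, 0, 2.96]
    - [0, 0, 2.96]
    - [0, 0, 0]
  fingers: [1, 1, 1, 1, 1, 1, 1, 1, 1, 1, 1]

```text
validation failed for argument at $...
```

jog_arm:
  dp:
    - [6, 23, 0]
    - [5, 23, 0]
    - [12, 21, 0]
    - [12, 23, 0]
    - [11, 24, 0]
    - [9, 25, 0]
    - [8, 25, 0]
    - [7, 27, 0]
    - [5, 27, 0]
    - [4, 28, 0]
  turn:
    - [0, 0, 2.96]
    - [0, 0, 2.96]
    - [0, 0, 2.96]
    - [0, 0, 2.96]
    - [0, 0, 2.96]
    - [0, 0, 2.96]
    - [0, 0, 2.96]
    - [0, 0, 2.96]
    - [0, 0, 2.96]
    - [0, 0, 2.96]
  fingers: [1, 1, 1, 1, 1, 1, 1, 1, 1, 1]

```text
time: 3.5
position: [0.5189, 0.1034, 0.2326]
tcp_rot: [-90.0, -0.0, 12.4]
force: [1.5, -0.2, -0.1]
width: 0.0874
```

```bash
python3 - <<'E'
from h import *
s=status.state();p=read_camera('wrist');T=wristT(p,s);save(p,'w0');print(s['position'],s['tcp_rot'],T,p['K'])
M=R.from_euler('z',12.3,degrees=True).as_matrix();o=np.array([.591,.1513,0])
W=lambda a:o+M@np.array(a)
im=p['color'][:,:,::-1].copy()
for a in [(-.082,.148,.12),(-.082,-.148,.12),(-.082,-.032,.128),(-.0825-.027,-.032,.108),(-.035,.125,.098),(.035,.125,.098),(0,.125,.114),(0,.013,.12),(.082,.148,.12),(.082,-.148,.12)]:
    q=proj(p,W(a),T);print(a,q);cv2.circle(im,tuple(int(v) for v in q),4,(0,0,255),1)
cv2.imwrite('pics/w0m.png',im)
E
```

```text
[0.5189 0.1034 0.2326] [-89.9804  -0.014   12.3741] [[ 0.9766  0.2067  0.059   0.5022]
 [ 0.2149 -0.938  -0.2718  0.1789]
 [-0.0009  0.2781 -0.9605  0.3948]
 [ 0.      0.      0.      1.    ]] [[329.5288   0.     324.0495]
 [  0.     329.5288 201.631 ]
 [  0.       0.       1.    ]]
(-0.082, 0.148, 0.12) [323.1274 -42.5679]
(-0.082, -0.148, 0.12) [322.7753 315.3994]
(-0.082, -0.032, 0.128) [322.8488 202.2874]
(-0.1095, -0.032, 0.108) [292.451  196.0128]
(-0.035, 0.125, 0.098) [382.0629   3.1031]
(0.035, 0.125, 0.098) [469.7541   3.2706]
(0, 0.125, 0.114) [432.2079  -3.2056]
(0, 0.013, 0.12) [421.8867 147.6639]
(0.082, 0.148, 0.12) [552.5893 -42.1392]
(0.082, -0.148, 0.12) [492.8037 315.7729]
```

View pics/w0m.png

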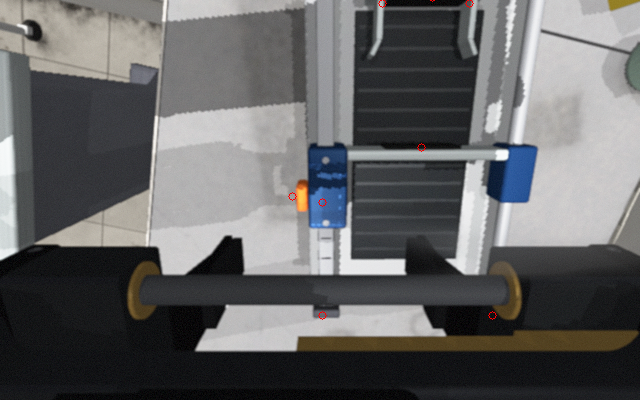

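The projected shaker model falls on the wrist view: bar face near (422,148), button at (301,196) and sleeve centre at (327,186). The sleeve is about 3 mm further in +x than I modelled. The tool is already almost above the grip point, so I'll go down and squeeze.

jog_arm:
  dp:
    - [1, 0, -30]
    - [0, 0, -30]
    - [0, 0, -30]
    - [0, 0, -28]
    - [0, 0, -18]
    - [0, 0, -7]
    - [0, 0, 0]
  turn:
    - [0, 0, 0]
    - [0, 0, 0]
    - [0, 0, 0]
    - [0, 0, 0]
    - [0, 0, 0]
    - [0, 0, 0]
    - [0, 0, 0]
  fingers: [1, 1, 1, 1, 1, 1, 1]

```text
time: 4.13
position: [0.5186, 0.1018, 0.0881]
tcp_rot: [-90.0, 0.2, 12.2]
force: [-0.2, 0.0, -1.3]
width: 0.0873
```

jog_arm:
  dp:
    - [0, 0, 0]
    - [0, 0, 0]
    - [0, 0, 0]
    - [0, 0, 0]
    - [0, 0, 0]
    - [0, 0, 0]
  turn:
    - [0, 0, 0]
    - [0, 0, 0]
    - [0, 0, 0]
    - [0, 0, 0]
    - [0, 0, 0]
    - [0, 0, 0]
  fingers: [-1, -1, -1, -1, -1, -1]

```text
time: 4.63
position: [0.5198, 0.1017, 0.09]
tcp_rot: [-90.0, -0.0, 12.2]
force: [0.2, -0.6, 0.1]
width: 0.0551
```

jog_arm:
  dp:
    - [0, 0, 0]
    - [0, 0, 0]
    - [0, 0, 0]
    - [0, 0, 0]
    - [0, 0, 0]
    - [0, 0, 0]
  turn:
    - [0, 0, 0]
    - [0, 0, 0]
    - [0, 0, 0]
    - [0, 0, 0]
    - [0, 0, 0]
    - [0, 0, 0]
  fingers: [-1, -1, -1, -1, -1, -1]

```text
time: 5.13
position: [0.521, 0.1019, 0.0896]
tcp_rot: [-90.0, -0.2, 12.2]
force: [7.1, 1.0, -4.5]
width: 0.0351
```

jog_arm:
  dp:
    - [1, -4, 0]
    - [2, -8, 0]
    - [2, -10, 0]
    - [2, -10, 0]
    - [2, -10, 0]
    - [2, -10, 0]
    - [2, -10, 0]
    - [2, -8, 0]
    - [1, -5, 0]
    - [1, -3, 0]
  turn:
    - [0, 0, 0]
    - [0, 0, 0]
    - [0, 0, 0]
    - [0, 0, 0]
    - [0, 0, 0]
    - [0, 0, 0]
    - [0, 0, 0]
    - [0, 0, 0]
    - [0, 0, 0]
    - [0, 0, 0]
  fingers: [-1, -1, -1, -1, -1, -1, -1, -1, -1, -1]

```text
time: 5.97
position: [0.5384, 0.0244, 0.0896]
tcp_rot: [-89.9, -0.2, 12.3]
force: [6.7, 4.4, -5.7]
width: 0.0351
```

jog_arm:
  dp:
    - [0, 0, 0]
    - [0, 0, 0]
  turn:
    - [0, 0, 0]
    - [0, 0, 0]
  fingers: [-1, -1]

```text
time: 6.13
position: [0.5385, 0.0239, 0.0896]
tcp_rot: [-90.0, -0.2, 12.2]
force: [9.2, 0.7, -8.0]
width: 0.0352
```

jog_arm:
  dp:
    - [0, 0, 0]
    - [0, 0, 0]
    - [0, 0, 0]
    - [0, 0, 0]
    - [0, 0, 0]
    - [0, 0, 0]
    - [0, 0, 5]
    - [0, 0, 25]
    - [0, 0, 35]
    - [0, 0, 35]
  turn:
    - [0, 0, 0]
    - [0, 0, 0]
    - [0, 0, 0]
    - [0, 0, 0]
    - [0, 0, 0]
    - [0, 0, 0]
    - [0, 0, 0]
    - [0, 0, 0]
    - [0, 0, 0]
    - [0, 0, 0]
  fingers: [1, 1, 1, 1, 1, 1, 1, 1, 1, 1]

```text
time: 6.97
position: [0.5359, 0.024, 0.1906]
tcp_rot: [-89.9, 0.1, 12.2]
force: [1.9, 0.0, 0.7]
width: 0.0857
```

jog_arm:
  dp:
    - [0, 0, 35]
    - [0, 0, 5]
    - [0, 0, 0]
  turn:
    - [0, 0, 0]
    - [0, 0, 0]
    - [0, 0, 0]
  fingers: [1, 1, 1]

```text
time: 7.22
position: [0.5381, 0.0241, 0.2326]
tcp_rot: [-90.1, -0.3, 12.2]
force: [0.1, -0.6, -0.2]
width: 0.0867
```

```bash
python3 - <<'E'
from h import *
s=status.state();p=read_camera('wrist');T=wristT(p,s);print(s['position'],s['tcp_rot'])
M=R.from_euler('z',12.4,degrees=True).as_matrix();o=np.array([.593,.1513,0])
W=lambda a:o+M@np.array(a)
im=p['color'][:,:,::-1].copy()
for a in [(-.082,.148,.12),(-.109,-.112,.108),(-.035,.097,.098),(.035,.097,.098),(0,.125,.114),(-.035,.125,.076),(.035,.125,.076),(0,-.067,.12),(.082,.148,.12),(.082,-.148,.12)]:
    q=proj(p,W(a),T);print(a,q);cv2.circle(im,tuple(int(v) for v in q),3,(0,0,255),1)
cv2.imwrite('pics/w1m.png',cv2.resize(im[0:240,260:600],None,fx=2.3,fy=2.3,interpolation=cv2.INTER_CUBIC))
E
```

```text
[0.5381 0.0241 0.2326] [-90.0873  -0.2934  12.197 ]
(-0.082, 0.148, 0.12) [ 320.8915 -189.7658]
(-0.109, -0.112, 0.108) [292.5929 194.8653]
(-0.035, 0.097, 0.098) [383.8542 -77.0838]
(0.035, 0.097, 0.098) [476.7049 -77.2091]
(0, 0.125, 0.114) [ 441.2294 -138.702 ]
(-0.035, 0.125, 0.076) [ 380.6011 -104.5753]
(0.035, 0.125, 0.076) [ 468.7397 -104.672 ]
(0, -0.067, 0.12) [421.3331 145.6647]
(0.082, 0.148, 0.12) [ 574.5732 -189.8449]
(0.082, -0.148, 0.12) [505.378  236.2428]
```

View pics/w1m.png

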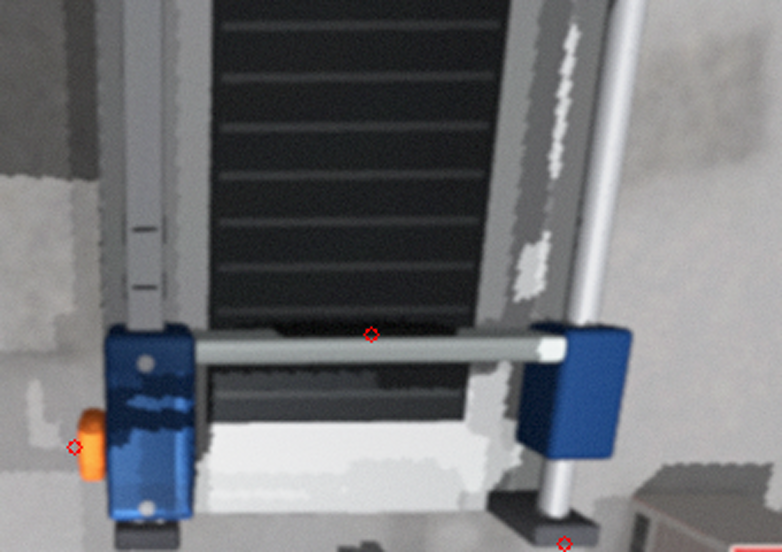

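The bar now sits at the 0.080 hole: it moved 80 mm, and the orange button stands proud again at (90,445) in the crop. Next I'll approach the rack, leaning the tool 6° toward the base to clear the eyepieces.

jog_arm:
  dp:
    - [-27, -30, 0]
    - [-27, -30, 0]
    - [-27, -30, 0]
    - [-27, -30, 0]
    - [0, -39, -5]
    - [0, -39, -5]
    - [0, -39, -5]
    - [0, -39, -5]
    - [0, -39, -5]
    - [0, -39, -5]
  turn:
    - [0, 0, 0.5]
    - [0, 0, 0.5]
    - [0, 0, 0.5]
    - [0, 0, 0.5]
    - [0.25, -0.97, 0]
    - [0.25, -0.97, 0]
    - [0.25, -0.97, 0]
    - [0.25, -0.97, 0]
    - [0.25, -0.97, 0]
    - [0.25, -0.97, 0]
  fingers: [1, 1, 1, 1, 1, 1, 1, 1, 1, 1]

```text
time: 8.1
position: [0.4273, -0.3317, 0.1975]
tcp_rot: [-89.9, -6.0, 14.2]
force: [0.7, 0.2, 0.9]
width: 0.087
```

jog_arm:
  dp:
    - [0, 0, 0]
    - [0, 0, 0]
  turn:
    - [0, 0, 0]
    - [0, 0, 0]
  fingers: [1, 1]

```text
time: 8.27
position: [0.4266, -0.3319, 0.1968]
tcp_rot: [-89.8, -5.9, 13.9]
force: [-0.4, 0.4, -0.6]
width: 0.0872
```

```bash
python3 - <<'E'
from h import *
s=status.state();p=read_camera('wrist');T=wristT(p,s);print(s['position'],s['tcp_rot'])
save(p,'w2')
M=R.from_euler('z',14.2,degrees=True).as_matrix();o=np.array([.5063,-.2872,0])
im=p['color'][:,:,::-1].copy()
for a in [(.031,.074,.066),(.031,-.074,.066),(-.031,-.074,.066),(-.031,.074,.066)]:
    q=proj(p,o+M@np.array(a),T);print(a,q);cv2.circle(im,tuple(int(v) for v in q),3,(0,255,255),1)
cv2.imwrite('pics/w2m.png',im)
E
```

```text
[ 0.4266 -0.3319  0.1968] [-89.7623  -5.8748  13.9163]
(0.031, 0.074, 0.066) [444.8359  81.8007]
(0.031, -0.074, 0.066) [430.4774 239.7413]
(-0.031, -0.074, 0.066) [369.2858 242.4722]
(-0.031, 0.074, 0.066) [375.0942  81.5768]
```

View pics/w2m.png

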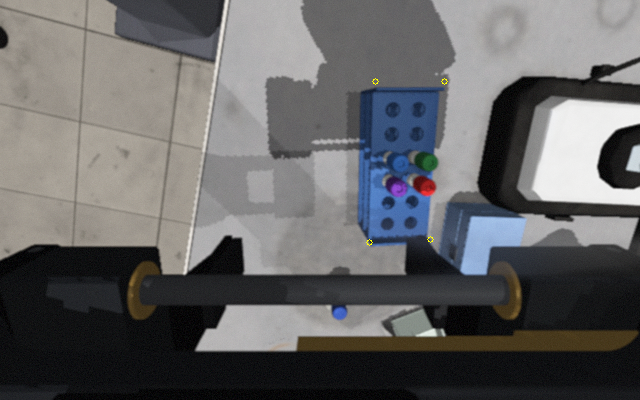

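```bash
python3 - <<'E'
import cv2
a=cv2.imread('pics/w2.png')[70:260,340:460]
cv2.imwrite('pics/w2c.png',cv2.resize(a,None,fx=3.1,fy=3.1,interpolation=cv2.INTER_CUBIC))
E
```

```text
(no output)
```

View pics/w2c.png

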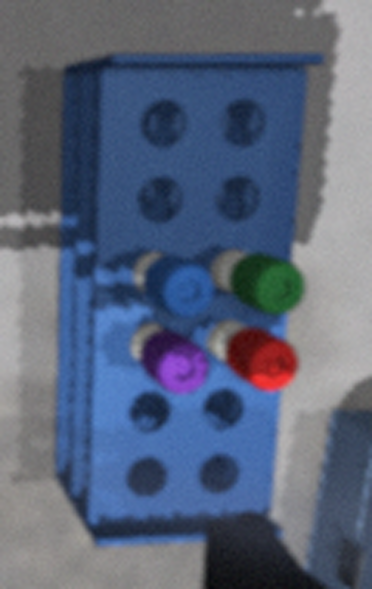

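```bash
python3 - <<'E'
from h import *
p=read_camera('wrist');T=wristT(p,dict(position=[.4266,-.3319,.1968],tcp_rot=[-89.7623,-5.8748,13.9163]))
g=lambda q:(340+q[0]/3.1,70+q[1]/3.1)
for z,Q in [(.066,[(322,57),(280,538),(97,542),(110,57)]),(.055,[(307,70),(272,515),(90,522),(103,67)])]:
    C=np.array([ray(p,g(q),z,T)[:2] for q in Q]);m=C.mean(0);l=C[0]+C[3]-C[1]-C[2]
    print(C.tolist(),m,np.linalg.norm(l)/2,np.degrees(np.arctan2(-l[0],l[1])),np.linalg.norm(C[0]+C[1]-C[2]-C[3])/2)
E
```

```text
[[0.519242415473189, -0.2131879942267778], [0.5557347473534786, -0.35523221983524356], [0.4970956549392078, -0.36852426174962416], [0.46001877293076987, -0.22824312995481105]] [ 0.508  -0.2913] 0.14587669164837 14.605504904624707 0.060611852743010355
[[0.5208204219975148, -0.21591791774859276], [0.5564569303169258, -0.35147519836762947], [0.4967939086112091, -0.36624094635000765], [0.4613608710070667, -0.2301138283212353]] [ 0.5089 -0.2909] 0.1404130450015255 14.659440760859594 0.0612963395970972
```

jog_arm:
  dp:
    - [0, 10, -30]
    - [10, 12, -30]
    - [25, 10, -22]
    - [25, 6, 0]
    - [15, 4, 0]
    - [8, 0, 0]
    - [0, 0, 0]
    - [0, 0, 0]
  turn:
    - [0, 0, 0.5]
    - [0, 0, 0]
    - [0, 0, 0]
    - [0, 0, 0]
    - [0, 0, 0]
    - [0, 0, 0]
    - [0, 0, 0]
    - [0, 0, 0]
  fingers: [1, 1, 1, 1, 1, 1, 1, 1]

```text
time: 9.03
position: [0.5113, -0.2878, 0.1175]
tcp_rot: [-90.0, -6.0, 14.8]
force: [-0.0, -0.1, 0.0]
width: 0.0873
```

```bash
python3 - <<'E'
from h import *
s=status.state();print(s['position'],s['tcp_rot'],s['force'])
a=read_camera('top')['color'][120:260,320:520,::-1];b=read_camera('side')['color'][120:340,220:440,::-1]
b=cv2.resize(b,None,fx=2,fy=2,interpolation=cv2.INTER_CUBIC);a=cv2.resize(a,None,fx=1.75,fy=1.75,interpolation=cv2.INTER_CUBIC)
c=np.zeros((440,800,3),np.uint8);c[:,:440]=b;c[:245,440:790]=a
cv2.imwrite('pics/h1.png',c)
E
```

```text
[ 0.5113 -0.2878  0.1175] [-89.9684  -5.9825  14.7647] [-0.04   -0.0809  0.0371]
```

View pics/h1.png

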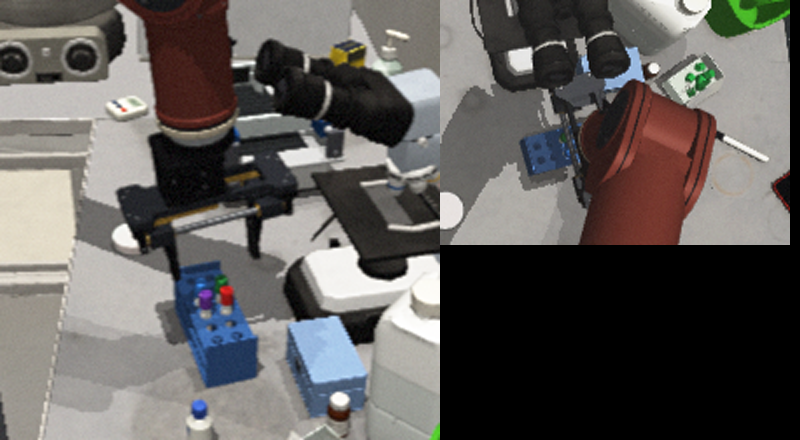

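The tool straddles the rack and clears the eyepieces. The next moves go down and grip it.

jog_arm:
  dp:
    - [-1, -2, -25]
    - [0, 0, -25]
    - [0, 0, -20]
    - [0, 0, -12]
    - [0, 0, 0]
    - [0, 0, 0]
  turn:
    - [0, 0, -0.2]
    - [0, 0, 0]
    - [0, 0, 0]
    - [0, 0, 0]
    - [0, 0, 0]
    - [0, 0, 0]
  fingers: [1, 1, 1, 1, 1, 1]

```text
time: 9.63
position: [0.5101, -0.2906, 0.0358]
tcp_rot: [-90.0, -6.0, 14.5]
force: [-0.4, -0.4, 0.5]
width: 0.087
```

jog_arm:
  dp:
    - [0, 0, 0]
    - [0, 0, 0]
    - [0, 0, 0]
    - [0, 0, 0]
    - [0, 0, 0]
    - [0, 0, 0]
    - [0, 0, 0]
    - [0, 0, 0]
    - [0, 0, 0]
  turn:
    - [0, 0, 0]
    - [0, 0, 0]
    - [0, 0, 0]
    - [0, 0, 0]
    - [0, 0, 0]
    - [0, 0, 0]
    - [0, 0, 0]
    - [0, 0, 0]
    - [0, 0, 0]
  fingers: [-1, -1, -1, -1, -1, -1, -1, -1, -1]

```text
time: 10.38
position: [0.5107, -0.2904, 0.0358]
tcp_rot: [-90.0, -6.0, 14.5]
force: [-1.5, -0.4, 3.5]
width: 0.0527
```

jog_arm:
  dp:
    - [0, 0, 0]
    - [0, 0, 4]
    - [0, 0, 8]
    - [0, 0, 10]
    - [-6, 0, 12]
    - [-10, 0, 12]
    - [-14, 0, 10]
    - [-16, 0, 8]
    - [-16, 4, 8]
    - [-12, 8, 10]
  turn:
    - [0, 0, 0]
    - [0, 0, 0]
    - [0, 0, 0]
    - [0, 0, 0]
    - [0, 0, 0]
    - [0, 0, 0]
    - [0, 0, 0]
    - [0, 0, 0]
    - [0, 0, 0]
    - [0, 0, 0]
  fingers: [-1, -1, -1, -1, -1, -1, -1, -1, -1, -1]

```text
time: 11.22
position: [0.4347, -0.2791, 0.1186]
tcp_rot: [-90.0, -6.0, 14.4]
force: [-0.1, 0.1, -3.2]
width: 0.0525
```

```bash
python3 - <<'E'
from h import *
s=status.state();print(s['position'],s['tcp_rot'],s['force'],s['moment'],s['width'])
b=read_camera('side')['color'][140:300,220:400,::-1]
cv2.imwrite('pics/h2.png',cv2.resize(b,None,fx=3.5,fy=3.5,interpolation=cv2.INTER_CUBIC))
E
```

```text
[ 0.4347 -0.2791  0.1186] [-90.0005  -5.9821  14.396 ] [-0.0805  0.0931 -3.1679] [-0.0405  0.1071  0.0028] 0.052504025525094325
```

View pics/h2.png

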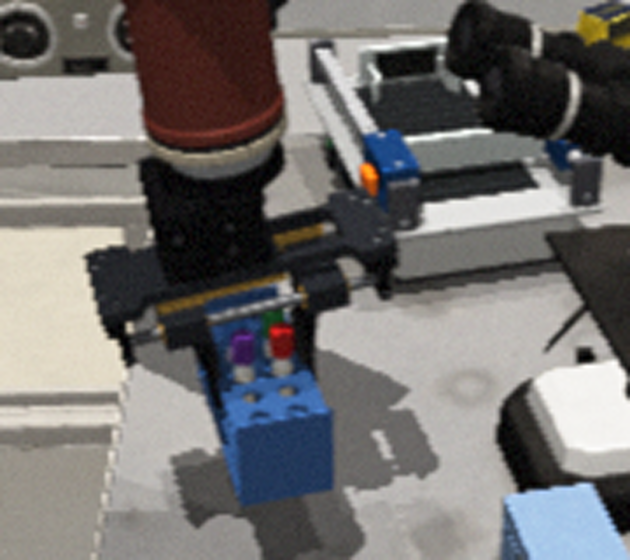

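```bash
python3 - <<'E'
from h import *
p=read_camera('side')
Rt=R.from_euler('xyz',[-90,-6,14.4],degrees=True)
g=np.array([.4347,-.2791,.1186])-Rt.apply([0,.019,0])
print(g)
for t in [0,-6,3]:
    Q=R.from_euler('xyz',[0,t,14.4],degrees=True)
    c=g+Q.apply([0,0,-.0535])
    L=proj(p,c+Q.apply([-.031,-.074,0]));r=proj(p,c+Q.apply([.031,-.074,0]));u=proj(p,c+Q.apply([-.031,-.074,.066]));v=proj(p,c+Q.apply([.031,-.074,.066]))
    print(t,(np.array([L,r,u,v])-[220,140])*3.5)
E
```

```text
[ 0.4328 -0.2796  0.1375]
0 [[237.9619 503.8835]
 [331.6217 485.4885]
 [233.2789 422.9514]
 [330.5967 405.1634]]
-6 [[246.9772 505.6203]
 [339.6373 479.7594]
 [231.7117 427.4907]
 [328.2604 401.5642]]
3 [[233.6072 502.7111]
 [327.4185 488.1342]
 [234.2729 420.7015]
 [331.5667 407.0604]]
```

The side view shows the rack hanging level: its corners match the level prediction within 1–2 px. The force reads 3.2 N, as expected. Next I'll carry it over the shaker.

jog_arm:
  dp:
    - [3, 12, 10]
    - [6, 24, 12]
    - [8, 34, 12]
    - [8, 37, 12]
    - [8, 37, 11]
    - [8, 37, 0]
    - [14, 35, 0]
    - [15, 35, 0]
    - [15, 35, 0]
    - [15, 35, 0]
  turn:
    - [0, 0, -0.2]
    - [0, 0, -0.2]
    - [0, 0, -0.2]
    - [0, 0, -0.2]
    - [0, 0, -0.2]
    - [0, 0, -0.2]
    - [0, 0, -0.2]
    - [0, 0, -0.2]
    - [0, 0, -0.2]
    - [0, 0, -0.2]
  fingers: [-1, -1, -1, -1, -1, -1, -1, -1, -1, -1]

```text
time: 12.15
position: [0.5372, 0.0455, 0.1756]
tcp_rot: [-90.0, -6.1, 12.5]
force: [0.9, -0.9, -4.0]
width: 0.0526
```

jog_arm:
  dp:
    - [15, 35, 0]
    - [15, 35, 0]
    - [13, 30, 0]
    - [9, 20, 0]
    - [3, 10, 0]
    - [0, 0, 0]
    - [0, 0, 0]
  turn:
    - [0, 0, 0]
    - [0, 0, 0]
    - [0, 0, 0]
    - [0, 0, 0]
    - [0, 0, 0]
    - [0, 0, 0]
    - [0, 0, 0]
  fingers: [-1, -1, -1, -1, -1, -1, -1]

```text
time: 12.73
position: [0.5912, 0.173, 0.1746]
tcp_rot: [-90.0, -6.0, 12.5]
force: [0.3, -1.1, -3.2]
width: 0.0526
```

```bash
python3 - <<'E'
from h import *
s=status.state();p=read_camera('wrist');T=wristT(p,s);print(s['position'],s['tcp_rot'],s['force'],s['width'])
M=R.from_euler('z',12.4,degrees=True).as_matrix();o=np.array([.593,.1513,0])
W=lambda a:o+M@np.array(a)
im=p['color'][:,:,::-1].copy()
for a in [(-.082,.148,.12),(-.035,.097,.098),(.035,.097,.098),(0,.125,.114),(-.035,.125,.098),(.035,.125,.098),(.082,.148,.12)]:
    q=proj(p,W(a),T);print(a,q);cv2.circle(im,tuple(int(v) for v in q),3,(0,255,255),1)
cv2.imwrite('pics/w3m.png',cv2.resize(im[0:260,230:630],None,fx=2,fy=2,interpolation=cv2.INTER_CUBIC))
E
```

```text
[0.5912 0.173  0.1746] [-89.9679  -5.9697  12.5434] [ 0.3067 -1.0664 -3.1572] 0.05255482069993023
(-0.082, 0.148, 0.12) [165.5812  15.1535]
(-0.035, 0.097, 0.098) [258.2462 108.9523]
(0.035, 0.097, 0.098) [358.7861 109.2011]
(0, 0.125, 0.114) [310.4023  62.8151]
(-0.035, 0.125, 0.098) [256.0344  64.9924]
(0.035, 0.125, 0.098) [360.116   66.6136]
(0.082, 0.148, 0.12) [444.1288  23.4078]
```

View pics/w3m.png

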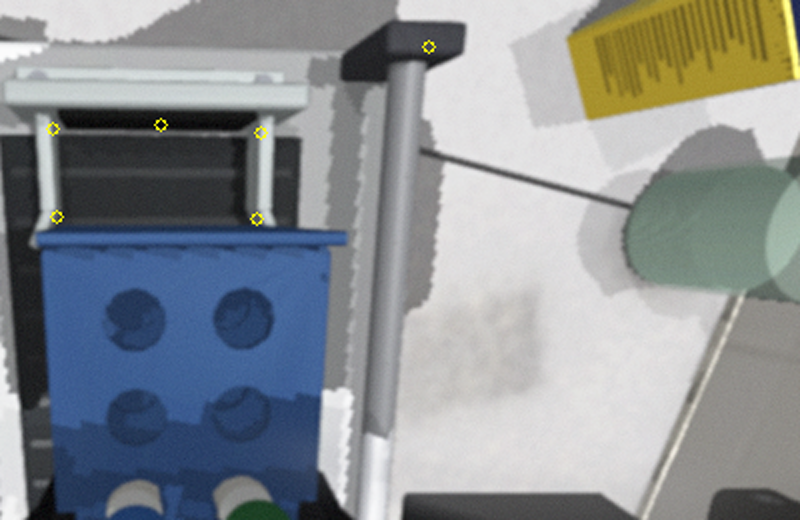

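```bash
python3 - <<'E'
from h import *
s=status.state();p=read_camera('wrist');T=wristT(p,s)
M=R.from_euler('z',12.4,degrees=True).as_matrix();o=np.array([.593,.1513,0])
zb=s['position'][2]-.0354
for n,q,z in [('cheekL',(38,232),zb+.066),('cheekR',(347,234),zb+.066),('guideL',(58,170),.098),('guideR',(259,170),.098),('foot',(160,132),.076),('rodbr',(427,45),.12)]:
    print(n,M.T@(ray(p,(230+q[0]/2,q[1]/2),z,T)-o))
E
```

```text
cheekL [-0.0293  0.0941  0.2051]
cheekR [0.0308 0.0936 0.2051]
guideL [-0.0337  0.1112  0.098 ]
guideR [0.0349 0.1118 0.098 ]
foot [0.0021 0.126  0.076 ]
rodbr [0.0815 0.147  0.12  ]
```

The rack is centred on the guides within 1 mm and parallel to them, and the stop foot measures 0.126. I'll lower the rack in the lead-in, then slide it toward the stop.

jog_arm:
  dp:
    - [0, 0, -12]
    - [0, 0, -20]
    - [0, 0, -16]
    - [0, 0, -8]
    - [0, 0, -4]
    - [0, 0, 0]
    - [0, 0, 0]
  turn:
    - [0, 0, 0]
    - [0, 0, 0]
    - [0, 0, 0]
    - [0, 0, 0]
    - [0, 0, 0]
    - [0, 0, 0]
    - [0, 0, 0]
  fingers: [-1, -1, -1, -1, -1, -1, -1]

```text
time: 13.42
position: [0.5919, 0.1726, 0.1151]
tcp_rot: [-90.0, -6.0, 12.5]
force: [0.3, -0.1, -2.0]
width: 0.0528
```

jog_arm:
  dp:
    - [-1, 4, 0]
    - [-1, 6, 0]
    - [-1, 6, 0]
    - [-1, 5, 0]
    - [-1, 3, 0]
    - [-1, 2, 0]
    - [0, 0, 0]
    - [0, 0, 0]
  turn:
    - [0, 0, 0]
    - [0, 0, 0]
    - [0, 0, 0]
    - [0, 0, 0]
    - [0, 0, 0]
    - [0, 0, 0]
    - [0, 0, 0]
    - [0, 0, 0]
  fingers: [-1, -1, -1, -1, -1, -1, -1, -1]

```text
time: 14.08
position: [0.5855, 0.1987, 0.1145]
tcp_rot: [-90.0, -6.0, 12.5]
force: [0.4, 0.7, -3.1]
width: 0.053
```

jog_arm:
  dp:
    - [0, 1, 0]
    - [0, 1, 0]
    - [0, 1, 0]
    - [0, 0, 0]
    - [0, 0, 0]
  turn:
    - [0, 0, 0]
    - [0, 0, 0]
    - [0, 0, 0]
    - [0, 0, 0]
    - [0, 0, 0]
  fingers: [-1, -1, -1, -1, -1]

```text
time: 14.5
position: [0.5855, 0.2017, 0.1145]
tcp_rot: [-90.0, -6.0, 12.5]
force: [-0.2, 0.7, -3.3]
width: 0.0526
```

jog_arm:
  dp:
    - [0, 0, -1]
    - [0, 0, -1]
    - [0, 0, -1]
    - [0, 0, 0]
    - [0, 0, 0]
  turn:
    - [0, 0, 0]
    - [0, 0, 0]
    - [0, 0, 0]
    - [0, 0, 0]
    - [0, 0, 0]
  fingers: [-1, -1, -1, -1, -1]

```text
time: 14.92
position: [0.5856, 0.2016, 0.1119]
tcp_rot: [-90.0, -6.0, 12.5]
force: [-3.1, -1.6, 2.8]
width: 0.0524
```

jog_arm:
  dp:
    - [0, 0, 0]
    - [0, 0, 0]
    - [0, 0, 0]
    - [0, 0, 0]
    - [0, 0, 0]
    - [0, 0, 3]
    - [0, 0, 15]
    - [0, 0, 25]
    - [0, 0, 25]
    - [0, 0, 15]
  turn:
    - [0, 0, 0]
    - [0, 0, 0]
    - [0, 0, 0]
    - [0, 0, 0]
    - [0, 0, 0]
    - [0, 0, 0]
    - [0, 0, 0]
    - [0, 0, 0]
    - [0, 0, 0]
    - [0, 0, 0]
  fingers: [1, 1, 1, 1, 1, 1, 1, 1, 1, 1]

```text
time: 15.75
position: [0.5862, 0.2023, 0.1974]
tcp_rot: [-90.0, -6.2, 12.5]
force: [0.9, -0.4, 0.3]
width: 0.0867
```

jog_arm:
  dp:
    - [-3, -12, 5]
    - [-6, -24, 0]
    - [-8, -30, 0]
    - [-9, -32, 0]
    - [-9, -32, 0]
    - [-7, -28, 0]
    - [-5, -16, 0]
    - [-1, -4, 0]
    - [0, 0, 0]
    - [0, 0, 0]
  turn:
    - [0, 0, 0]
    - [-0.21, 0.98, 0]
    - [-0.21, 0.98, 0]
    - [-0.21, 0.98, 0]
    - [-0.21, 0.98, 0]
    - [-0.21, 0.98, 0]
    - [-0.21, 0.98, 0]
    - [0, 0, -0.2]
    - [0, 0, 0]
    - [0, 0, 0]
  fingers: [1, 1, 1, 1, 1, 1, 1, 1, 1, 1]

```text
time: 16.58
position: [0.5378, 0.025, 0.1998]
tcp_rot: [-89.9, -0.1, 12.3]
force: [0.7, -0.1, 0.2]
width: 0.0869
```

```bash
python3 - <<'E'
from h import *
s=status.state();p=read_camera('wrist');T=wristT(p,s);print(s['position'],s['tcp_rot'])
save(p,'w4')
M=R.from_euler('z',12.4,degrees=True).as_matrix();o=np.array([.593,.1513,0])
W=lambda a:o+M@np.array(a)
im=p['color'][:,:,::-1].copy()
for a in [(-.109,-.112,.108),(.031,.123,.142),(-.031,.123,.142),(.031,-.025,.142),(-.031,-.025,.142)]:
    q=proj(p,W(a),T);print(a,q);cv2.circle(im,tuple(int(v) for v in q),3,(0,255,255),1)
cv2.imwrite('pics/w4m.png',im)
E
```

```text
[0.5378 0.025  0.1998] [-89.9057  -0.0582  12.3362]
(-0.109, -0.112, 0.108) [289.7097 206.7975]
(0.031, 0.123, 0.142) [ 544.2562 -215.0302]
(-0.031, 0.123, 0.142) [ 422.5633 -214.9419]
(0.031, -0.025, 0.142) [501.1685  91.0702]
(-0.031, -0.025, 0.142) [403.3506  91.1203]
```

View pics/w4m.png

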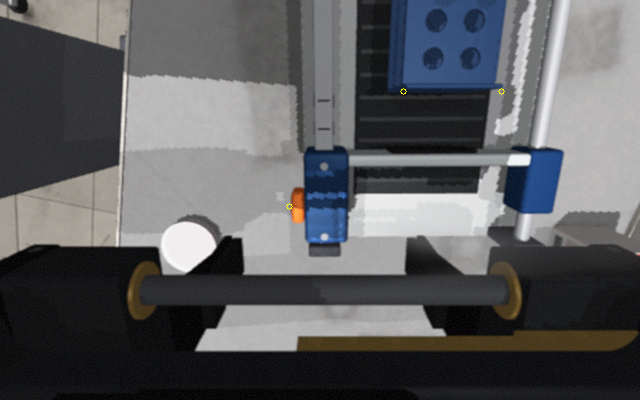

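The rack stands straight against the stop, with its near cheek level in the view at row 87. The bar is ready to squeeze.

jog_arm:
  dp:
    - [0, 0, -25]
    - [0, 0, -35]
    - [0, 0, -30]
    - [0, 0, -15]
    - [0, 0, -5]
    - [0, 0, 0]
  turn:
    - [0, 0, 0]
    - [0, 0, 0]
    - [0, 0, 0]
    - [0, 0, 0]
    - [0, 0, 0]
    - [0, 0, 0]
  fingers: [1, 1, 1, 1, 1, 1]

```text
time: 17.13
position: [0.5369, 0.0252, 0.0886]
tcp_rot: [-89.9, 0.1, 12.4]
force: [-0.1, 0.0, 0.8]
width: 0.0873
```

jog_arm:
  dp:
    - [0, 0, 0]
    - [0, 0, 0]
    - [0, 0, 0]
    - [0, 0, 0]
    - [0, 0, 0]
    - [0, 0, 0]
    - [0, 0, 0]
    - [0, 0, 0]
    - [0, 0, 0]
    - [0, 0, 0]
  turn:
    - [0, 0, 0]
    - [0, 0, 0]
    - [0, 0, 0]
    - [0, 0, 0]
    - [0, 0, 0]
    - [0, 0, 0]
    - [0, 0, 0]
    - [0, 0, 0]
    - [0, 0, 0]
    - [0, 0, 0]
  fingers: [-1, -1, -1, -1, -1, -1, -1, -1, -1, -1]

```text
time: 17.97
position: [0.5386, 0.0237, 0.0896]
tcp_rot: [-89.9, -0.1, 12.3]
force: [4.6, 0.4, -4.7]
width: 0.0351
```

jog_arm:
  dp:
    - [0, 0, 0]
    - [0, 0, 0]
  turn:
    - [0, 0, 0]
    - [0, 0, 0]
  fingers: [-1, -1]

```text
time: 18.13
position: [0.5385, 0.0237, 0.0896]
tcp_rot: [-89.9, -0.1, 12.3]
force: [5.1, -0.2, -3.3]
width: 0.0352
```

jog_arm:
  dp:
    - [-1, 3, 0]
    - [-1, 6, 0]
    - [-1, 7, 0]
    - [-2, 7, 0]
    - [-1, 6, 0]
    - [-1, 5, 0]
    - [-1, 3, 0]
    - [-0.5, 2, 0]
    - [0, 0, 0]
    - [0, 0, 0]
  turn:
    - [0, 0, 0]
    - [0, 0, 0]
    - [0, 0, 0]
    - [0, 0, 0]
    - [0, 0, 0]
    - [0, 0, 0]
    - [0, 0, 0]
    - [0, 0, 0]
    - [0, 0, 0]
    - [0, 0, 0]
  fingers: [-1, -1, -1, -1, -1, -1, -1, -1, -1, -1]

```text
time: 18.97
position: [0.5296, 0.0638, 0.0896]
tcp_rot: [-89.9, -0.1, 12.3]
force: [5.3, 1.0, -5.4]
width: 0.0352
```

jog_arm:
  dp:
    - [0, -0.6, 0]
    - [0, 0, 0]
    - [0, 0, 0]
    - [0, 0, 0]
    - [0, 0, 0]
    - [0, 0, 0]
    - [0, 0, 0]
    - [0, 0, 0]
    - [0, 0, 0]
    - [0, 0, 0]
  turn:
    - [0, 0, 0]
    - [0, 0, 0]
    - [0, 0, 0]
    - [0, 0, 0]
    - [0, 0, 0]
    - [0, 0, 0]
    - [0, 0, 0]
    - [0, 0, 0]
    - [0, 0, 0]
    - [0, 0, 0]
  fingers: [-1, -1, 1, 1, 1, 1, 1, 1, 1, 1]

```text
time: 19.8
position: [0.5292, 0.062, 0.0896]
tcp_rot: [-89.9, -0.0, 12.3]
force: [0.0, -0.4, -1.4]
width: 0.0803
```

jog_arm:
  dp:
    - [0, 0, 15]
    - [0, 0, 30]
    - [0, 0, 35]
    - [0, 0, 30]
    - [0, 0, 0]
    - [-2, -16, 0]
    - [-4, -18, 0]
    - [0, 0, 0]
  turn:
    - [0, 0, 0]
    - [0, 0, 0]
    - [0, 0, 0]
    - [0, 0, 0]
    - [0, 0, 0]
    - [0, 0, 0]
    - [0, 0, 0]
    - [0, 0, 0]
  fingers: [1, 1, 1, 1, 1, 1, 1, 1]

```text
time: 20.47
position: [0.5228, 0.0244, 0.1993]
tcp_rot: [-90.0, 0.0, 12.1]
force: [0.2, -0.3, -0.2]
width: 0.0868
```

```bash
python3 - <<'E'
from h import *
s=status.state();p=read_camera('wrist');T=wristT(p,s);print(s['time'],s['position'],s['tcp_rot'])
M=R.from_euler('z',12.4,degrees=True).as_matrix();o=np.array([.593,.1513,0])
W=lambda a:o+M@np.array(a)
im=p['color'][:,:,::-1].copy()
for a in [(-.109,-.072,.108),(0,-.027,.12),(.031,-.025,.142),(-.031,-.025,.142)]:
    q=proj(p,W(a),T);print(a,q);cv2.circle(im,tuple(int(v) for v in q),2,(0,255,255),1)
cv2.imwrite('pics/w5m.png',cv2.resize(im[0:230,260:600],None,fx=2.3,fy=2.3,interpolation=cv2.INTER_CUBIC))
E
```

```text
20.4667 [0.5228 0.0244 0.1993] [-90.0311   0.0423  12.073 ]
(-0.109, -0.072, 0.108) [307.3124 160.5783]
(0, -0.027, 0.12) [461.1     98.5197]
(0.031, -0.025, 0.142) [524.3085  94.2   ]
(-0.031, -0.025, 0.142) [426.2601  94.7282]
```

View pics/w5m.png

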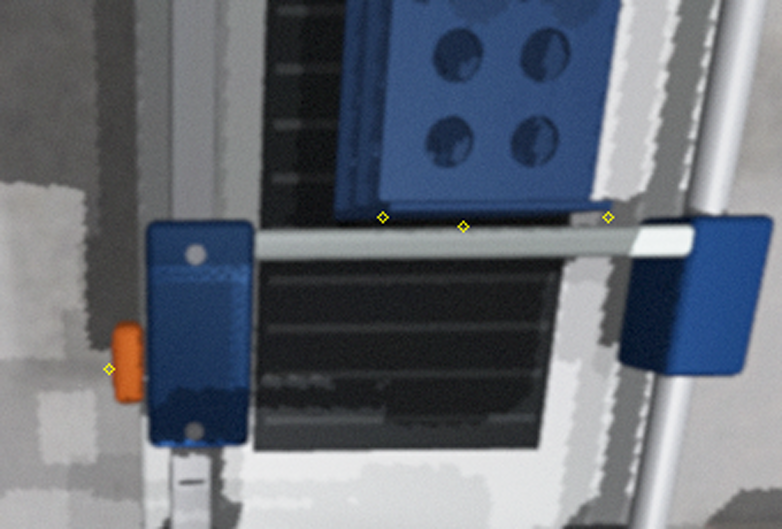

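The bar is at the 0.040 hole. The button stands about 11 mm proud again at crop (128,362), and the rack is straight against the bar. I'll check the bystanders' positions and hand in.

```bash
python3 - <<'E'
from h import *
p=read_camera('side')
for l in ['petri_center','dropper_center','timer_center','rack_center']:
    print(l,[(np.round(x['rect']),round(x['p'],2)) for x in models.search_frame(p,l)[:1]])
s=status.state();print(s['time'],s['force'],s['width'])
print(ctrl.sign_off())
E
```

```text
petri_center [(array([276., 228.,  24.,  23.]), 0.73)]
dropper_center [(array([312., 317.,  12.,  30.]), 0.68)]
timer_center [(array([275., 168.,  19.,  14.]), 0.53)]
rack_center [(array([327., 148.,  26.,  29.]), 0.68)]
20.7667 [-0.013  -0.2441  0.2732] 0.08714384693313505
the job is handed in; nothing more can be done
None
```

The rack is clamped against the stop and I handed the job in at 20.8 s. I squeezed the button and slid the bar to the 0.080 hole. I then set the rack upright between the guides against the stop, squeezed again and slid the bar back to the 0.040 hole.

- **Clamp:** the last wrist view shows the button standing about 11 mm proud, which is fully popped out. The bar face is within about 1 mm of where the 0.040 hole puts it. The button's centre showed about 2–3 mm from its predicted spot, within what I could read from the picture.
- **Rack:** it stands straight between stop and bar, with the gripper clear of it and no contact force.
- **Petri dish, dropper bottle and timer:** the side camera finds them where they started, within about 3 pixels.
- **Not checked:** after clamping I did not look again at the stop end of the rack. Just after placing it, the near-end view put the rack's front a few millimetres closer to the stop than I had modelled.

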